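# Wind up the cheese press with its loose crank

### The arm

A 6-joint arm with a two-finger parallel gripper is mounted at the origin on a cart in front of the work surface, level with it; the furniture and walls round the work are solid. World frame = base frame: x ahead of the robot, y to its left, z up, the work surface at z = 0. Lengths are in m, angles in degrees, forces in N, time in s.
With the tool pointing down it reaches from about 0.375 to 0.9 m from the base axis. Payload 3.1 kg.
Tool frame: the origin (TCP) lies between the finger pads; the fingertips stand 11 mm ahead of it and the grasp point (between the pads) lies 8 mm behind it; z points along the fingers, y is the line along which they close (so a half turn about z gives the same grasp; the last joint's range is limited). The gripper opens to 87 mm and grips with 3 to 60 N. Pads are 19 mm wide; open, the fingers measure 117 mm over their backs; the gripper's body (75 mm by 190 mm) begins 51 mm behind the grasp point.
Start: joints at [61.851, 30.224, 82.088, -0, 67.689, -10.227], TCP at [0.192, 0.595, 0.234] pointing down, gripper open.
Joint ranges: [-176.69, 176.69], [-43.24, 126.21], [12.49, 139.97], [-82, 262], [0, 151.66], [-163.58, 163.58]. Speed limits (degrees/s): [159.86, 159.86, 180, 180, 180, 180].

### API

Orientations are given as a 3x3 rotation matrix whose columns are the frame's x, y, z axes.
In Python, from rig import bot, viewer, workorder, nets gives the robot as it stands. The module is installed in compiled form; this text tells all that it offers.
- The arm moves only by the tool move_arm, never from a script. Its argument "increments" is a list of rows, each a list of 7 numbers: the shift along the tool's x, y, z normalised to -1 to 1, where 1 is 0.3 m, then the turn, a rotation vector about the tool's x, y, z normalised to -1 to 1, where 1 is pi rad, then the opening, from 0 (shut) to 1 (fully open). In form: [[tx, ty, tz, wx, wy, wz, grip], ...]. A call has 1 to 10 rows; each row is the pose to reach, as a shift and turn from the pose commanded when the call began, along the tool's axes at that moment, turning the shorter way round; what a row does not reach only later rows make up. A row lasts 1/12 s, in which the tool goes at most 41.7 mm and 7.16 degrees, less where a joint would pass 70% of its speed; a pose out of reach is approached as far as the arm can. A call with a number of a shift or a turn outside -1 to 1 is refused whole. A call with a gripper value outside its range is refused whole. The fingers move at their own pace and stop on an object; the grip force is fixed at half the most. Time passes only in rows, so rows that repeat a pose let the fingers close. It gives the time, the measured TCP pose, the force, the opening and the grip force at its end, in the units of the state.
- bot.read_state(): the state, without advancing time (a new reading comes with each control period).
- viewer.capture(name): name is "scene" or "side" or "wrist"; returns a dict with "image" (400x640x3 uint8, blue, green, red), "K" (3x3 intrinsics, pixels), "dist" ([k1, k2, p1, p2, k3] as OpenCV has them; the pictures are not rectified), "eye" and "orientation" of the camera in the world. Camera axes: x right, y up, looking along -z (the intrinsics and any distortion apply to the point x, -y, -z); pixel columns grow to the right and rows downward; lengths in m; the calibration is good to about 2 mm. A picture is of the moment at which its call begins. There is no depth.
- workorder.hand_in(): hands the job in; it is judged then, once.
Trained networks look in the newest picture that a camera, given by its name, has taken for a name from the list of things; names that differ only in an ending like _2 or _b are one class to them, and where a whole thing is asked for, a point or a joint stands for the part that bears it (a point fixed in the world has none). Each returns a list of dicts, best first, with "conf" (0 to 1); they miss things now and then, are a little off and sometimes report something else, mostly with a low value. They report only what shows in the picture. A call takes as long as a camera call. They do not tell look-alikes from the thing itself.
- nets.find_in(camera, thing): "location" ([column, row] in pixels, amid what is visible of it).
The state is a dict: "time_s": time; "joint_positions": joint angles; "qvel": joint speeds; "tau": joint torques, N m; "position": TCP position; "tcp_rot": TCP orientation; "force": force on the tool from outside, world axes, zero at the start; "moment": the same for the moment, N m; "opening": opening from 0.0 (shut) to 1.0 (fully open); "grasp_force": force on a finger pad.
Only numpy, scipy, OpenCV 4.12 (cv2) and the standard library are available. Lean on these libraries where they do the work, as an engineer would, in place of code of your own. Each camera call takes 0.05 s, during which the arm holds its last target. There are 200 camera calls.

### The job

Get the little cheese press ready for filling: first push the black lever of its suction foot fully down to lock it to the worktop, then fit the loose crank fully home on the square end of the spindle and wind with it, counter-clockwise seen from above, until the pressing plate stands clear above the rim of the mould. Then lift the crank off and lay it flat on the wooden board without dropping it, leaving the lever down and the plate up, and do not disturb the lemon and the kitchen timer.

Things in the scene. Friction and masses are not known exactly. Their poses are not given: they have to be found in the camera images.
- press: Cheese press fixed on the worktop: white base 120 mm across on a black suction foot, steel drip tray, perforated steel mould 90 mm across (rim 88 mm up), two pillars at y = +-68 mm, white bridge (32 x 164 mm, top 142 mm up, nuts to 152 mm) with the upright spindle through it. Origin: centre of the underside, on the spindle's axis; z up, the lever at its front points along its -x
- lever (a joint): Suction-foot lever: 0 = raised (43 degrees above level), 0.75 rad = fully down, level, locked. It stays where it is left; about 3 N on its pad moves it down. Its pivot lies across the press at x = -64 mm, 21 mm above the worktop; the lever is 65 mm long and points to the press's front
- lever_pad (a point): Middle of the top face of the lever's black finger pad (24 x 34 mm). Raised, it is 61 mm above the worktop and 36 mm in front of the pivot; fully down, 25 mm above the worktop and 53 mm in front of the pivot
- plate (a joint): Height (m) of the pressing plate at the spindle's lower end: 0 = deep in the mould; 0.026 = its underside level with the rim; 0.028 and above = clear of it; 0.040 = end stop. It rises, with the spindle, 16 mm for each full counter-clockwise turn of the spindle (seen from above) and stays where it is left. Turning moment about 0.1 N m
- spindle_end (a point): Centre of the top of the spindle's square end, z up; turns and rises with the spindle. The square is 12 mm wide and 26 mm long, its sides face along this frame's x and y, its top 5 mm taper to 7 mm width. The seated crank rests on the round collar below it (29 mm across, 13 mm high, its top 26 mm below this point)
- crank_hub (a point): Centre of the loose steel crank's hub, 19 mm above the crank's underside; z up, x along the arm toward the knob. Hub: upright block 26 x 26 mm, 38 mm high, sides square to x and y, with a 14 mm square hole right through (sides along x and y; fits the spindle in four positions). Fully home on the spindle this point is 7 mm below spindle_end
- crank_knob (a point): Centre of the crank's wooden knob, 66 mm from the hub's axis along the arm and 32 mm above the crank's underside. The knob is an upright barrel, 21 mm across and 46 mm high (10 to 56 mm above the crank's underside), and spins freely on its pin. Held with 20 N or more it does not creep out of the fingers while winding
- crank: The same crank with its knob, about 175 g; origin on the hub's axis at the crank's underside, x along the arm toward the knob, z up. Arm: flat bar 18 mm wide and 8 mm thick, level with the hub's underside, so the crank lies flat on arm and hub. It lies on the wooden board at the start
- board: Small wooden board, 120 mm (x) by 200 mm (y), 14 mm thick, lying fixed on the worktop before the sink; origin at the centre of its underside. The press stands to its left or to its right
- lemon: Lemon, 78 x 55 x 56 mm, loose bystander near the board; origin at the middle of its underside
- timer: White wind-up kitchen timer, 66 mm across and 43 mm high, loose bystander near the board; origin at the centre of its underside
There are look-alikes about, which are no part of the job. There is more than one size of the crank; the job needs the smaller.

How it is judged (in metres and radians):
On the way, in this order (a step that is already met when the one before it is completed fails the run):
1. the suction lever is pushed fully down (value of joint lever above 0.65 rad), for 0.2 s.
2. the crank sits fully home on the spindle's square end (z of crank_hub in the frame of spindle_end below -0.003 m and horizontal distance between crank_hub and spindle_end below 0.004 m and angle between the z axis of crank_hub and the z axis of spindle_end, either way round below 0.1 rad), for 0.2 s.
3. the pressing plate is wound clear above the mould with the crank on the spindle (value of joint plate above 0.028 m and z of crank_hub in the frame of spindle_end below 0.005 m and horizontal distance between crank_hub and spindle_end below 0.006 m), for 0.1 s.
At the end, for the whole second after the job is handed in: The crank lies still and flat on the wooden board, hub within the board's edges and hole upright (within 7 degrees); the pressing plate stands clear above the mould (plate joint over 0.0275 m); the suction lever is fully down (over 0.65 rad) (value of joint plate above 0.0275 m and value of joint lever above 0.65 rad and x of crank_hub in the frame of board between -0.06 and 0.06 m and y of crank_hub in the frame of board between -0.1 and 0.1 m and z of crank_hub in the frame of board between 0.028 and 0.039 m and angle between crank_hub's own z axis and vertical below 0.12 rad and linear speed of crank below 0.02 m/s); the robot touches nothing.
It fails at once if the crank is dropped or thrown (falls faster than 0.7 m/s when no finger holds it) (linear speed of crank above 0.7 m/s and contact force between the fingers and crank below 0.1 N).
It fails at once if the lemon or the kitchen timer is shifted by more than 3 cm (distance of any of lemon, timer from where it was at the start of the episode above 0.03 m).
It also fails if it takes over 72 s, if anything falls off the work surface, if the arm or the gripper's body presses on something with over 40 N, if the wrist force passes 120 N, or if a joint passes its speed limit or range.

## Working session

There is one attempt and no reset: what is moved stays moved. The work goes in short steps, Python scripts to look and compute and a tool call to move; the robot and the scene stay as the last step left them, time stands still between calls to the robot, and variables do not carry over. Pictures are saved under pics/ and viewed, at most 12 in all, crops included, and the job is handed in when it is done.

Besides the shell and the picture viewer there is one more tool, called as name(argument=value, ...) on one line, values as JSON. move_arm: Moves the arm, as the interface text tells. Its arguments: {"type":"object","properties":{"increments":{"type":"array"}},"required":["increments"]}

```bash
mkdir -p pics
cat > h.py <<'E'
import numpy as np, cv2
from rig import bot, viewer, workorder, nets
def ray(c,px):
    p=cv2.undistortPoints(np.array([[px]],float),np.array(c["K"]),np.array(c["dist"]))[0,0]
    R=np.array(c["orientation"]); d=R@np.array([p[0],-p[1],-1.0]); return np.array(c["eye"]),d
def atz(c,px,z):
    e,d=ray(c,px); return e+d*(z-e[2])/d[2]
def proj(c,P):
    R=np.array(c["orientation"]); q=(np.array(P,float).reshape(-1,3)-np.array(c["eye"]))@R
    q=q*[1,-1,-1]
    return cv2.projectPoints(q.reshape(-1,1,3),np.zeros(3),np.zeros(3),np.array(c["K"]),np.array(c["dist"]))[0][:,0]
def tri(obs):
    A=np.zeros((3,3));b=np.zeros(3)
    for c,px in obs:
        e,d=ray(c,px); d=d/np.linalg.norm(d); M=np.eye(3)-np.outer(d,d); A+=M;b+=M@e
    return np.linalg.solve(A,b)
def snap(cam,fn):
    c=viewer.capture(cam); cv2.imwrite("pics/"+fn,c["image"]); return c
E
python3 - <<'E'
from h import *
np.set_printoptions(precision=3,suppress=True)
for cam in ["scene","side","wrist"]:
    c=snap(cam,cam+"0.png"); print(cam,c["eye"],np.array(c["K"])[0,0])
    for t in ["press","lever_pad","spindle_end","crank_hub","crank_knob","board","lemon","timer"]:
        print(t,[(np.round(r["location"]).tolist(),round(r["conf"],2)) for r in nets.find_in(cam,t)][:4])
s=bot.read_state();print(s["position"],s["tcp_rot"],s["force"],s["time_s"])
a=cv2.imread("pics/scene0.png");
E
```

```text
scene [0.583 1.113 1.352] 517.6036117819723
press [([335.0, 298.0], 0.55)]
lever_pad []
spindle_end []
crank_hub [([280.0, 337.0], 0.75), ([358.0, 216.0], 0.51)]
crank_knob [([279.0, 336.0], 0.76), ([362.0, 215.0], 0.67)]
board [([350.0, 229.0], 0.78)]
lemon [([368.0, 269.0], 0.58)]
timer [([353.0, 177.0], 0.49)]
side [0.026 1.118 0.959] 406.0560144950783
press [([285.0, 246.0], 0.62), ([281.0, 277.0], 0.61)]
lever_pad [([310.0, 283.0], 0.47)]
spindle_end [([283.0, 247.0], 0.51)]
crank_hub [([224.0, 287.0], 0.63)]
crank_knob [([226.0, 286.0], 0.8)]
board [([333.0, 250.0], 0.79)]
lemon [([324.0, 271.0], 0.69)]
timer []
wrist [0.123 0.616 0.384] 275.4559785987561
press []
lever_pad []
spindle_end []
crank_hub []
crank_knob []
board []
lemon []
timer []
[0.192 0.595 0.234] [[-0.951  0.308  0.   ]
 [ 0.308  0.951 -0.   ]
 [-0.    -0.    -1.   ]] [-0.368  1.209 -0.286] 1.35
```

View pics/scene0.png

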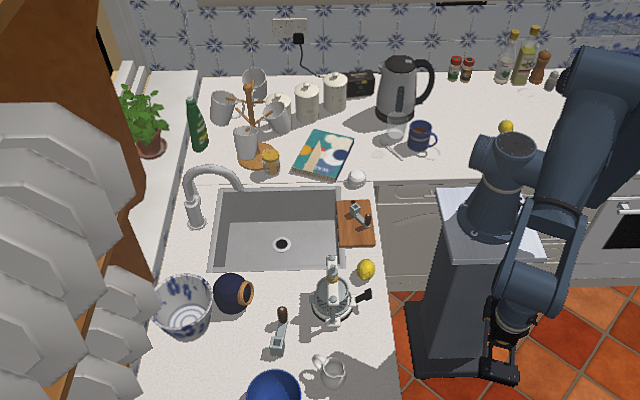

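View pics/side0.png

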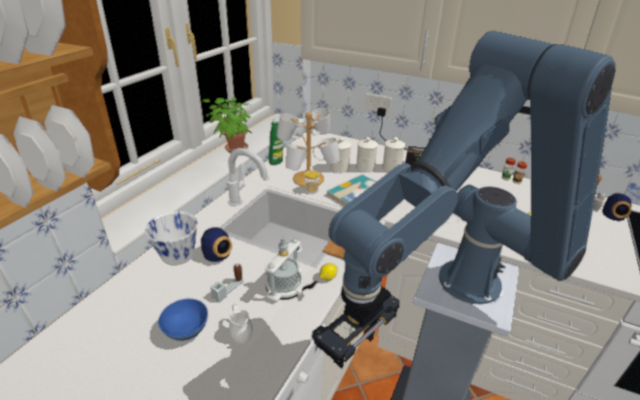

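Scene picture: board with the small crank at (357,215), press at (333,298) with its lever toward (365,296), lemon (366,269), timer (356,177). The bigger look-alike crank is at (280,335).

Run:
```python
from h import *
np.set_printoptions(precision=4,suppress=True)
c=snap("scene","s1.png"); im=c["image"]
cv2.imwrite("pics/s1c.png",cv2.resize(im[160:340,290:400],None,fx=3.3,fy=3.3,interpolation=cv2.INTER_CUBIC) if 0 else cv2.resize(im[165:335,290:390],None,fx=3.5,fy=3.5,interpolation=cv2.INTER_CUBIC))
for n,p,z in [("lemon",(367,269),.028),("timer",(356,177),.025),("board",(356,223),.014),("spindle",(333,260),.2),("press base",(333,303),.03),("pad",(365,296),.061)]:
    print(n,atz(c,p,z))
```

```text
lemon [0.4245 0.2064 0.028 ]
timer [ 0.4282 -0.1945  0.025 ]
board [0.4431 0.0107 0.014 ]
spindle [0.5347 0.2918 0.2   ]
press base [0.5344 0.3233 0.03  ]
pad [0.4426 0.3219 0.061 ]
```

View pics/s1c.png

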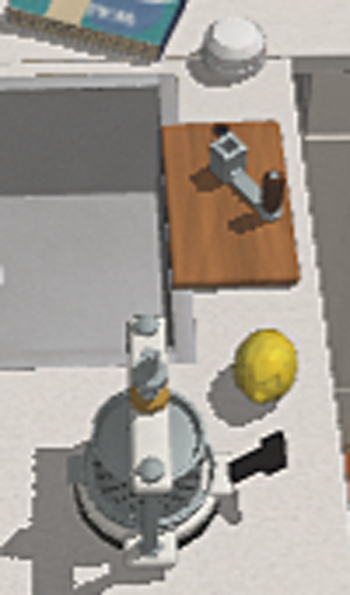

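```bash
cat >> h.py <<'E'
from scipy.spatial.transform import Rotation as Ro
def down(yaw): # yaw of tool x axis, deg; tool pointing down
    a=np.radians(yaw); x=np.array([np.cos(a),np.sin(a),0]); z=np.array([0,0,-1.]); return np.array([x,np.cross(z,x),z]).T
def plan(p,yaw,p0=None,R0=None):
    s=bot.read_state(); R0=np.array(s["tcp_rot"]) if R0 is None else R0; p0=np.array(s["position"]) if p0 is None else np.array(p0)
    t=R0.T@(np.array(p)-p0); w=Ro.from_matrix(R0.T@down(yaw)).as_rotvec()
    print("plan",np.round(t/.3,4).tolist(),np.round(w/np.pi,4).tolist(),"rows",np.linalg.norm(t)/.0417,np.degrees(np.linalg.norm(w))/7.16)
E
python3 - <<'E'
from h import *
np.set_printoptions(precision=4,suppress=True)
c=viewer.capture("scene")
f=lambda x,y:(x/3.5+290-.36,y/3.5+165-.36)
P=[atz(c,f(*q),.014) for q in [(163,127),(277,122),(298,283),(175,288)]]
print("board",np.array(P),np.mean(P,0))
hub=atz(c,f(228,146),.052); knT=atz(c,f(273,174),.07);print("hub",hub,"knobtop",knT,np.linalg.norm((knT-hub)[:2]),np.degrees(np.arctan2(*(knT-hub)[1::-1])))
n1=atz(c,f(146,322),.152);n2=atz(c,f(150,468),.152);print("nuts",n1,n2,(n1+n2)/2,np.linalg.norm(n1-n2))
n3=atz(c,f(150,545),.152);print(n3)
print("pad",atz(c,f(270,452),.061),"sp",atz(c,f(150,358),.19))
for t,P in [("tmr",atz(c,f(234,45),.043)),("lem",atz(c,f(265,365),.03))]: print(t,P)
w=viewer.capture("wrist");s=bot.read_state();R=np.array(s["tcp_rot"]);print("cam in tool",R.T@np.array(w["orientation"]),R.T@(np.array(w["eye"])-s["position"]),w["K"][0],w["dist"])
plan([.46,.30,.30],180-0)
plan([.46,.30,.30],90)
plan([.46,.30,.30],135)
print(s["joint_positions"])
E
```

```text
board [[ 0.5044 -0.0911  0.014 ]
 [ 0.3906 -0.0937  0.014 ]
 [ 0.3896  0.1067  0.014 ]
 [ 0.5032  0.1086  0.014 ]] [0.4469 0.0076 0.014 ]
hub [ 0.4457 -0.0302  0.052 ] knobtop [0.4084 0.0218 0.07  ] 0.06402175226619283 125.69132778937093
nuts [0.5368 0.2458 0.152 ] [0.5397 0.382  0.152 ] [0.5382 0.3139 0.152 ] 0.13629280167236202
[0.5426 0.4471 0.152 ]
pad [0.4368 0.3147 0.061 ] sp [0.5367 0.3075 0.19  ]
tmr [ 0.4287 -0.1742  0.043 ]
lem [0.4298 0.2073 0.03  ]
cam in tool [[-0.0011  0.9641  0.2657]
 [ 1.      0.0008  0.0013]
 [ 0.001   0.2657 -0.9641]] [ 0.0726 -0.0011 -0.1507] [275.456    0.     317.5775] [-0.0002  0.      0.      0.      0.    ]
plan [-1.1513, -0.66, -0.2216] [0.0, -0.0, -0.0996] rows 9.679413010752459 2.5029783298484234
plan [-1.1513, -0.66, -0.2216] [-0.0, -0.0, 0.4004] rows 9.679413010752459 10.066854083494373
plan [-1.1513, -0.66, -0.2216] [0.0, -0.0, 0.1504] rows 9.679413010752459 3.781937886376663
[ 61.8508  30.2235  82.0884   0.0015  67.6875 -10.2284]
```

Run:
```python
from h import *
plan([.40,.28,.26],180)
```

```text
plan [-0.9816, -0.7849, -0.0882] [0.0, -0.0, -0.0996] rows 9.064060940866831 2.5029783298484234
```

move_arm(increments=[[-0.98,-0.78,-0.088,0,0,-0.1,0],[-0.98,-0.78,-0.088,0,0,-0.1,0],[-0.98,-0.78,-0.088,0,0,-0.1,0],[-0.98,-0.78,-0.088,0,0,-0.1,0],[-0.98,-0.78,-0.088,0,0,-0.1,0],[-0.98,-0.78,-0.088,0,0,-0.1,0],[-0.98,-0.78,-0.088,0,0,-0.1,0],[-0.98,-0.78,-0.088,0,0,-0.1,0],[-0.98,-0.78,-0.088,0,0,-0.1,0],[-0.98,-0.78,-0.088,0,0,-0.1,0]])

```text
time_s: 2.33
position: [0.4044, 0.277, 0.2608]
tcp_rot: [[-1.0, 0.005, 0.004], [0.005, 1.0, -0.002], [-0.004, -0.002, -1.0]]
force: [-0.0, 0.5, 0.3]
opening: 0.325
grasp_force: 0.0
```

Run:
```python
from h import *
np.set_printoptions(precision=4,suppress=True)
s=bot.read_state();print(s["position"],s["tcp_rot"],s["force"])
c=snap("wrist","w1.png")
for t in ["press","lever_pad","spindle_end","crank_hub","crank_knob","board","lemon","timer"]:
    print(t,[(np.round(r["location"]).tolist(),round(r["conf"],2)) for r in nets.find_in("wrist",t)][:4])
Q=dict(center_sp=[.538,.314,.19],pad=[.438,.316,.061],hub=[.4457,-.0302,.052],knob=[.408,.0218,.07])
for k in Q: print(k,proj(c,Q[k]))
plan([.434,.315,.082],180)
```

```text
[0.4044 0.277  0.2608] [[-1.      0.0047  0.0043]
 [ 0.0047  1.     -0.0016]
 [-0.0043 -0.0016 -1.    ]] [-0.0425  0.4686  0.3048]
press [([333.0, 249.0], 0.9)]
lever_pad [([344.0, 210.0], 0.71)]
spindle_end [([343.0, 291.0], 0.43)]
crank_hub [([118.0, 204.0], 0.72)]
crank_knob [([117.0, 207.0], 0.97)]
board [([144.0, 203.0], 0.69), ([344.0, 210.0], 0.63)]
lemon []
timer [([12.0, 199.0], 0.88), ([121.0, 206.0], 0.45)]
center_sp [[357.7711 347.1317]]
pad [[348.437  210.4348]]
hub [[ 95.4045 215.0672]]
knob [[118.4789 191.0379]]
plan [-0.117, 0.1075, 0.5927] [-0.0, -0.0001, 0.0012] rows 4.414254665944533 0.030860503800207825
```

View pics/w1.png

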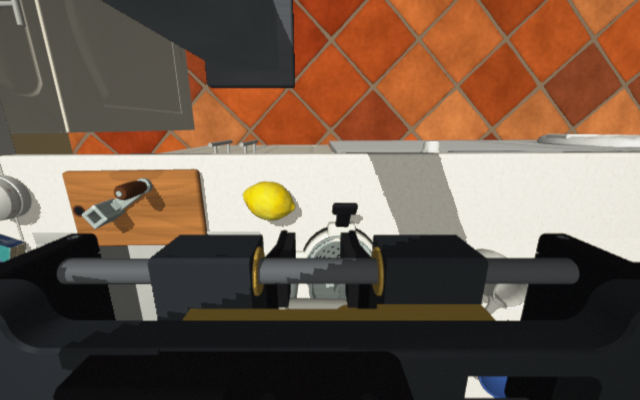

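move_arm(increments=[[-0.1,0.12,0.55,0,0,0,0],[-0.1,0.12,0.55,0,0,0,0],[-0.1,0.12,0.55,0,0,0,0],[-0.1,0.12,0.55,0,0,0,0],[-0.1,0.12,0.6,0,0,0,0],[-0.09,0.12,0.64,0,0,0,0],[-0.075,0.12,0.68,0,0,0,0],[-0.065,0.12,0.72,0,0,0,0],[-0.06,0.12,0.75,0,0,0,0],[-0.06,0.12,0.753,0,0,0,0]])

```text
time_s: 3.62
position: [0.4165, 0.3182, 0.0359]
tcp_rot: [[-1.0, -0.003, -0.002], [-0.003, 1.0, -0.001], [0.002, -0.001, -1.0]]
force: [-7.3, -1.6, 27.4]
opening: 0.007
grasp_force: 13.2
```

move_arm(increments=[[0,0,-0.1,0,0,0,0],[0,0,-0.3,0,0,0,0],[0,0,-0.48,0,0,0,0],[-0.1,-0.95,-0.48,0,0,0.3,0],[-0.1,-0.95,-0.48,0,0,0.3,0],[-0.1,-0.95,-0.48,0,0,0.3,0],[-0.1,-0.95,-0.48,0,0,0.3,0],[-0.1,-0.95,-0.48,0,0,0.3,0],[-0.1,-0.95,-0.48,0,0,0.3,0],[-0.1,-0.95,-0.48,0,0,0.3,0]])

```text
time_s: 4.45
position: [0.4488, 0.0309, 0.1786]
tcp_rot: [[-0.638, 0.77, 0.001], [0.77, 0.638, -0.0], [-0.001, 0.001, -1.0]]
force: [1.0, -0.2, 0.4]
opening: 0.007
grasp_force: 0.0
```

Run:
```python
from h import *
s=bot.read_state();print(s["position"],s["joint_positions"],s["force"])
c=snap("scene","s2.png"); im=c["image"]
plan([.469,-.064,.18],125.7)
```

```text
[0.44876362 0.030903   0.17857943] [-1.03391578e+01  2.19734693e+01  1.09907646e+02 -1.49472182e-02
  4.80307371e+01 -4.99773827e+01] [ 1.00260842 -0.18734407  0.38269032]
plan [-0.2658, -0.1422, -0.0004] [0.0005, 0.0024, 0.0192] rows 2.168861056258518 0.4877512597501473
```

move_arm(increments=[[-0.266,-0.142,0,0,0,0.019,0.9],[-0.266,-0.142,0,0,0,0.019,0.9],[-0.266,-0.142,0,0,0,0.019,0.9],[-0.266,-0.142,0,0,0,0.019,0.9],[-0.266,-0.142,0,0,0,0.019,0.9],[-0.266,-0.142,0,0,0,0.019,0.9]])

```text
time_s: 5.0
position: [0.4661, -0.0543, 0.1778]
tcp_rot: [[-0.596, 0.803, -0.001], [0.803, 0.596, 0.001], [0.002, -0.001, -1.0]]
force: [-0.7, -0.2, -0.6]
opening: 0.374
grasp_force: 0.0
```

Run:
```python
from h import *
s=bot.read_state();print(s["position"])
c=snap("wrist","w2.png"); im=c["image"]
for t in ["crank_hub","crank_knob"]:
    print(t,[(np.round(r["location"],1).tolist(),round(r["conf"],2)) for r in nets.find_in("wrist",t)][:4])
cv2.imwrite("pics/w2c.png",cv2.resize(im[:280,160:480],None,fx=2,fy=2,interpolation=cv2.INTER_CUBIC))
print(proj(c,[[.4457,-.0302,.052],[.4084,.0218,.07]]))
s2=viewer.capture("scene")["image"]
cv2.imwrite("pics/s3c.png",cv2.resize(s2[225:335,295:390],None,fx=5,fy=5,interpolation=cv2.INTER_CUBIC))
```

```text
[ 0.46608868 -0.05426905  0.17782277]
crank_hub [([318.0, 143.4], 0.67)]
crank_knob [([322.4, 144.8], 0.87)]
[[316.84620458 169.79540419]
 [317.86752364 100.48398137]]
```

View pics/w2c.png

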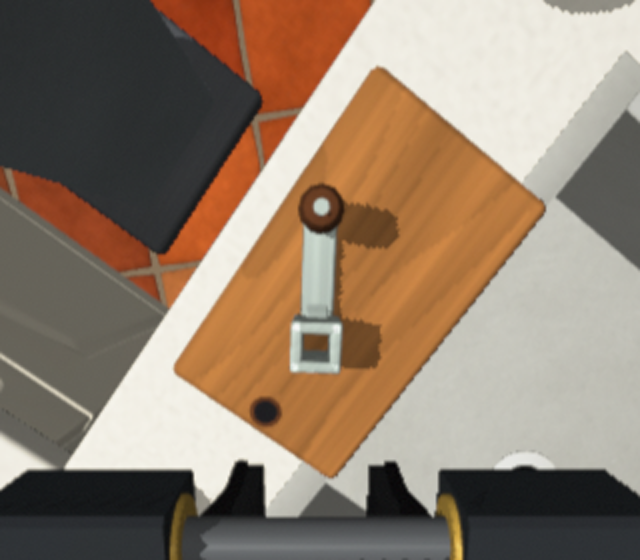

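View pics/s3c.png

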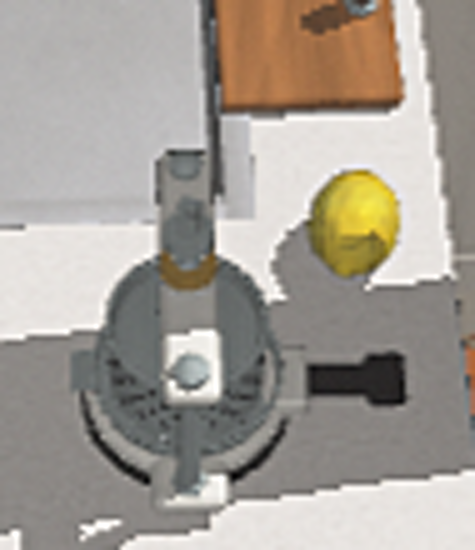

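Wrist crop: hub centre at about (317.6,172.3) full-frame and knob top (320.5,104). In the scene crop the lever is level and down.

Run:
```python
from h import *
np.set_printoptions(precision=4,suppress=True)
c=viewer.capture("wrist")
o=-.25
hub=atz(c,(317.6+o,172.3+o),.052); kn=atz(c,(320.5+o,104+o),.07)
d=(kn-hub)[:2]; yaw=np.degrees(np.arctan2(d[1],d[0])); print(hub,kn,np.linalg.norm(d),yaw, bot.read_state()["position"])
# hub sides from crop corners of hub top
q=[(290,320),(341,318),(340,372),(292,372)]
P=np.array([atz(c,(x/2+160+o,y/2+o),.052) for x,y in q]);print(P,P.mean(0))
e=P[3]-P[0];print(np.degrees(np.arctan2(e[1],e[0])))
plan([hub[0],hub[1],.033],yaw)
```

```text
[ 0.448 -0.032  0.052] [0.4122 0.0206 0.07  ] 0.0636613716600828 124.24958410753979 [ 0.4667 -0.0547  0.1781]
[[ 0.4306 -0.0296  0.052 ]
 [ 0.4504 -0.0137  0.052 ]
 [ 0.4666 -0.0358  0.052 ]
 [ 0.4469 -0.0504  0.052 ]] [ 0.4486 -0.0324  0.052 ]
-51.89371334863491
plan [0.0975, -0.0047, 0.4837] [-0.0, -0.0001, 0.0133] rows 3.5497571579398395 0.3343455154520191
```

move_arm(increments=[[0.095,0,0.2,0,0,0,0.9],[0.095,0,0.28,0,0,0,0.9],[0.095,0,0.28,0,0,0,0.9],[0.095,0,0.28,0,0,0,0.9],[0.095,0,0.28,0,0,0,0.9],[0.095,0,0.28,0,0,0,0.9]])

```text
time_s: 5.75
position: [0.4521, -0.0338, 0.0957]
tcp_rot: [[-0.595, 0.803, 0.004], [0.803, 0.595, -0.002], [-0.004, 0.003, -1.0]]
force: [0.1, 0.3, 0.3]
opening: 0.896
grasp_force: 0.0
```

Run:
```python
from h import *
for i in range(2):
    viewer.capture("wrist"); s=bot.read_state();print(s["position"],s["tcp_rot"][:2,0],s["opening"],s["qvel"].round(2) if hasattr(s["qvel"],"round") else s["qvel"])
plan([.448,-.032,.033],125.5)
```

```text
[ 0.45211503 -0.03386959  0.09591022] [-0.59509198  0.8036461 ] 0.8924426525962248 [-0.04 -0.31  0.29 -0.01 -0.23  0.01]
[ 0.4519086  -0.03385701  0.09590558] [-0.59498281  0.8037275 ] 0.8961169081929062 [-0.12  0.    0.51  0.   -0.18  0.01]
plan [0.0136, -0.0074, 0.2096] [0.0009, 0.0013, 0.0056] rows 1.5120921304913706 0.14709297510099
```

move_arm(increments=[[0.014,-0.007,0.1,0,0,0.006,0.9],[0.014,-0.007,0.21,0,0,0.006,0.9],[0.014,-0.007,0.21,0,0,0.006,0.9],[0.014,-0.007,0.21,0,0,0.006,0.0],[0.014,-0.007,0.21,0,0,0.006,0.0],[0.014,-0.007,0.21,0,0,0.006,0.0],[0.014,-0.007,0.21,0,0,0.006,0.0],[0.014,-0.007,0.21,0,0,0.006,0.0],[0.014,-0.007,0.21,0,0,0.006,0.0]])

```text
time_s: 6.6
position: [0.4465, -0.0311, 0.0323]
tcp_rot: [[-0.58, 0.815, 0.003], [0.815, 0.58, -0.001], [-0.002, 0.002, -1.0]]
force: [0.1, -0.2, -0.3]
opening: 0.534
grasp_force: 0.0
```

move_arm(increments=[[0,0,0,0,0,0,0],[0,0,0,0,0,0,0],[0,0,0,0,0,0,0],[0,0,0,0,0,0,0],[0,0,0,0,0,0,0],[0,0,0,0,0,0,0],[0,0,0,0,0,0,0],[0,0,0,0,0,0,0]])

```text
time_s: 7.27
position: [0.4464, -0.031, 0.0313]
tcp_rot: [[-0.58, 0.815, 0.001], [0.815, 0.58, -0.0], [-0.001, 0.001, -1.0]]
force: [1.3, 1.6, 5.1]
opening: 0.298
grasp_force: 29.6
```

Run:
```python
from h import *
s=bot.read_state();print(s["position"],s["tcp_rot"],s["opening"],s["grasp_force"])
c=viewer.capture("wrist"); print(np.array(s["tcp_rot"])@[0.0,1,0])
for y in (125.5,170): 
    print(y);plan([.50,.17,.26],y)
```

```text
[ 0.44639021 -0.03098545  0.03129215] [[-5.79922017e-01  8.14670832e-01  1.37453424e-03]
 [ 8.14671271e-01  5.79922923e-01 -3.51912744e-04]
 [-1.08381696e-03  9.15711605e-04 -9.99998993e-01]] 0.2975476842924052 29.557656919751025
[0.81467083 0.57992292 0.00091571]
125.5
plan [0.4414, 0.5348, -0.7623] [0.0003, 0.0004, -0.0003] rows 7.413347577725031 0.014682020169127228
170
plan [0.4414, 0.5348, -0.7623] [0.0002, 0.0005, -0.2476] rows 7.413347577725031 6.223690741050538
```

move_arm(increments=[[0,0,-0.13,0,0,0,0],[0,0,-0.27,0,0,0,0],[0.1,0.2,-0.4,0,0,0,0],[0.457,0.836,-0.8,0,0,-0.136,0],[0.457,0.836,-0.8,0,0,-0.136,0],[0.457,0.836,-0.8,0,0,-0.136,0],[0.457,0.836,-0.8,0,0,-0.136,0],[0.457,0.836,-0.8,0,0,-0.136,0],[0.457,0.836,-0.8,0,0,-0.136,0],[0.457,0.836,-0.8,0,0,-0.136,0]])

```text
time_s: 8.15
position: [0.5704, 0.2284, 0.2714]
tcp_rot: [[-0.866, 0.5, -0.001], [0.5, 0.866, -0.0], [0.001, -0.001, -1.0]]
force: [0.6, -0.5, -2.3]
opening: 0.304
grasp_force: 29.6
```

move_arm(increments=[[0,0,0,0,0,0,0],[0,0,0,0,0,0,0],[0,0,0,0,0,0,0]])

```text
time_s: 8.4
position: [0.5688, 0.2256, 0.2692]
tcp_rot: [[-0.866, 0.501, -0.005], [0.501, 0.866, -0.002], [0.003, -0.004, -1.0]]
force: [0.6, -0.7, -3.0]
opening: 0.298
grasp_force: 29.6
```

Run:
```python
from h import *
c=snap("wrist","w3.png"); im=c["image"]
s=bot.read_state();print(s["position"],s["tcp_rot"][:2,0],s["opening"],s["grasp_force"])
print([(np.round(r["location"],1).tolist(),round(r["conf"],2)) for r in nets.find_in("wrist","spindle_end")][:4])
print(proj(c,[[.538,.314,.19],[.538,.314,.142],[.474,.314,.021]]))
cv2.imwrite("pics/w3c.png",cv2.resize(im[:300,220:620],None,fx=2,fy=2,interpolation=cv2.INTER_CUBIC))
```

```text
[0.56863261 0.2250909  0.26902586] [-0.8651298   0.50153459] 0.30301496928141214 29.577519186232166
[([388.8, 133.1], 0.87), ([327.0, 55.7], 0.29)]
[[395.4088659  130.13914269]
 [382.21000247 129.92575313]
 [340.93633766  87.00800588]]
```

View pics/w3c.png

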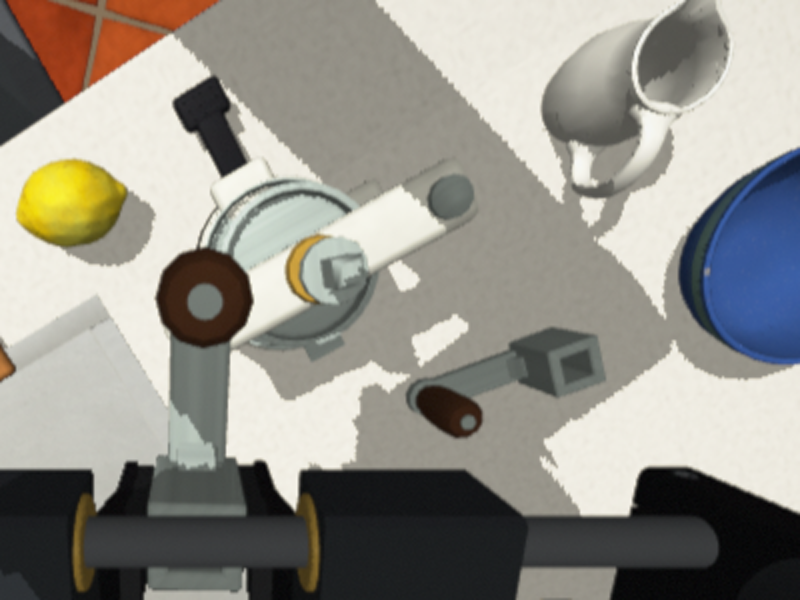

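Wrist crop: the spindle's square top is at about crop (352,268), full-frame (396,134). The held crank is square in the fingers and the lever is down. Zooming in to read the square's yaw.

Run:
```python
from h import *
im=cv2.imread("pics/w3.png")
cv2.imwrite("pics/w3d.png",cv2.resize(im[110:160,360:420],None,fx=12,fy=12,interpolation=cv2.INTER_CUBIC))
```

```text
(no output)
```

View pics/w3d.png

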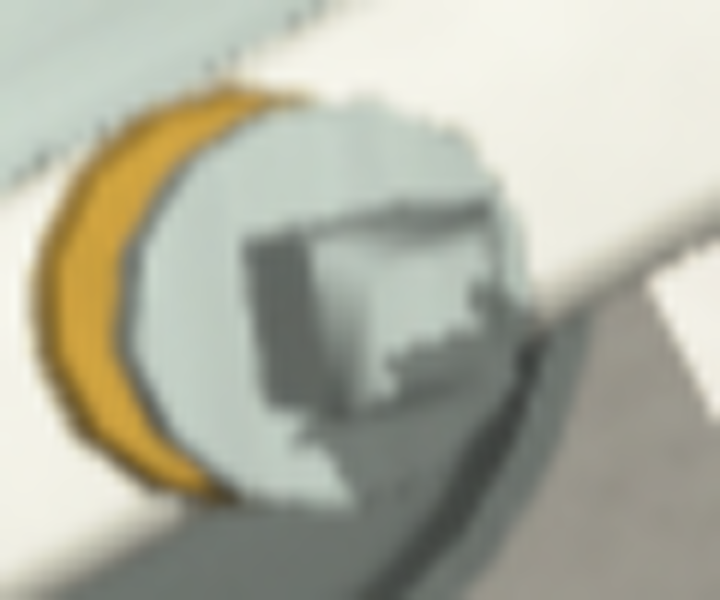

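Run:
```python
from h import *
from scipy.optimize import least_squares
np.set_printoptions(precision=4,suppress=True)
c=viewer.capture("wrist"); s=bot.read_state()
g=lambda x,y:np.array([x/12+360-.46,y/12+110-.46])
tb=[g(310,235),g(490,205),g(345,410)]; cb=[g(245,240),g(268,405)]
col=[g(125,300),g(325,505-0),g(325,100)]
def corners(x,y,z,a,h=.006):
    r=h*np.sqrt(2); return np.array([[x+r*np.cos(a+k*np.pi/2+np.pi/4),y+r*np.sin(a+k*np.pi/2+np.pi/4),z] for k in range(4)])
def res(v):
    x,y,z,a=v; T=proj(c,corners(x,y,z-.005,a)); B=proj(c,corners(x,y,z-.026,a))
    r=[]
    for S,L in((T,tb),(B,cb)):
        for q in L: r+=list(S[np.argmin(((S-q)**2).sum(1))]-q)
    return np.array(r)
for a0 in (60,70,80):
    f=least_squares(res,[.538,.314,.205,np.radians(a0)]); print(f.x[:3],np.degrees(f.x[3]),f.cost)
    print(f.fun)
sc=viewer.capture("scene"); print(proj(sc,[f.x[:3],f.x[:3]-[0,0,.026],[.538,.314,.19]]))
print("tool yaw",np.degrees(np.arctan2(s["tcp_rot"][1][0],s["tcp_rot"][0][0])),s["position"],s["joint_positions"])
print([(np.round(r["location"],1).tolist(),round(r["conf"],2)) for r in nets.find_in("scene","spindle_end")][:4])
```

```text
[0.5416 0.3111 0.1925] 71.78034958316206 0.5252668492479857
[ 0.2648  0.3276 -0.0652 -0.3502 -0.5532  0.4705  0.1508 -0.1283  0.2296
 -0.3563]
[0.5416 0.3111 0.1925] 71.78035059258443 0.5252668492479274
[ 0.2648  0.3276 -0.0652 -0.3502 -0.5532  0.4705  0.1508 -0.1283  0.2296
 -0.3563]
[0.5416 0.3111 0.1925] 71.78035066775273 0.5252668492479159
[ 0.2648  0.3276 -0.0652 -0.3502 -0.5532  0.4705  0.1508 -0.1283  0.2296
 -0.3563]
[[330.7286 267.561 ]
 [330.6645 273.0209]
 [332.1176 268.9418]]
tool yaw 149.84039989856046 [0.5692 0.2248 0.2694] [ 11.1097  27.1667  81.4948  -0.0216  71.5796 -48.724 ]
[([333.0, 273.7], 0.45)]
```

Run:
```python
from h import *
np.set_printoptions(precision=4,suppress=True)
c=viewer.capture("wrist"); s=bot.read_state();R=np.array(s["tcp_rot"])
z=s["position"][2]-.0173+.056
k=atz(c,(322.25,149.75),z); print("knob in tool",R.T@(k-s["position"]))
hub_t=(R.T@(k-s["position"]))[:2]-[.066,0]; print("hub in tool",hub_t)
D=down(161.8)
for h in (hub_t,[-.0017,0]):
    print("tcp target",np.array([.5416,.3111])-D[:2,0]*h[0]-D[:2,1]*h[1])
plan([.5397,.3125,.235],161.8)
```

```text
knob in tool [ 0.0641  0.0004 -0.0386]
hub in tool [-0.0019  0.0004]
tcp target [0.5397 0.3113]
tcp target [0.54   0.3116]
plan [0.2338, 0.2009, 0.1179] [-0.0004, -0.0004, -0.0664] rows 2.3744942797646917 1.6701060015719245
```

move_arm(increments=[[0.234,0.2,0.05,0,0,-0.066,0],[0.234,0.2,0.1,0,0,-0.066,0],[0.234,0.2,0.118,0,0,-0.066,0],[0.234,0.2,0.118,0,0,-0.066,0],[0.234,0.2,0.118,0,0,-0.066,0],[0.234,0.2,0.118,0,0,-0.066,0],[0.234,0.2,0.118,0,0,-0.066,0]])

```text
time_s: 9.28
position: [0.5411, 0.3123, 0.2364]
tcp_rot: [[-0.949, 0.314, 0.002], [0.314, 0.949, 0.0], [-0.002, 0.001, -1.0]]
force: [0.3, -0.5, -1.7]
opening: 0.294
grasp_force: 29.6
```

Run:
```python
from h import *
np.set_printoptions(precision=4,suppress=True)
s=bot.read_state();print(s["position"],s["tcp_rot"][:2,0],s["force"])
c=viewer.capture("scene")["image"];d=viewer.capture("side")["image"]
a=cv2.resize(c[215:315,290:380],(450,500),interpolation=cv2.INTER_CUBIC);b=cv2.resize(d[200:310,240:310],(350,550),interpolation=cv2.INTER_CUBIC)[:500]
cv2.imwrite("pics/hov.png",np.hstack([a,b]))
s=bot.read_state();plan([.5396,.3122,.21],161.8)
```

```text
[0.5411 0.3123 0.2364] [-0.9495  0.3139] [ 0.3215 -0.4665 -1.6812]
plan [0.0043, -0.0019, 0.0883] [0.0002, 0.0005, -0.0006] rows 0.6358466658153 0.019648034401140907
```

View pics/hov.png

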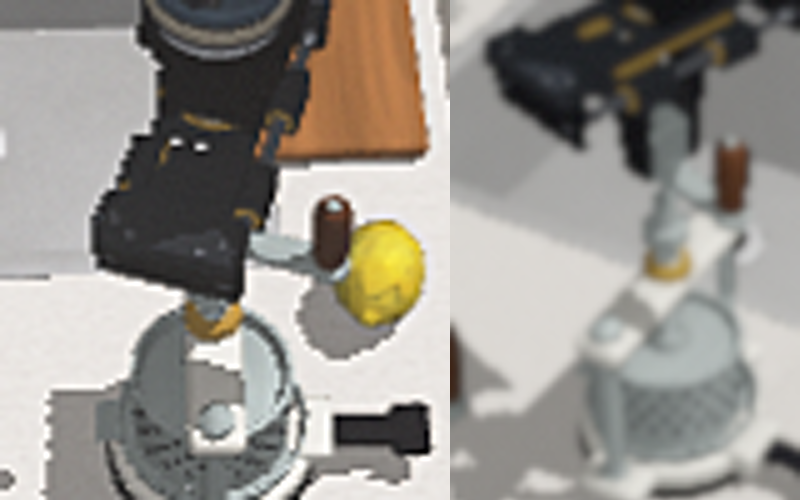

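Side crop: the hub (x≈670) hangs straight above the spindle (x≈667), with the lever still down. Descending.

move_arm(increments=[[0.004,-0.001,0.03,0,0,0,0],[0.004,-0.001,0.05,0,0,0,0],[0.004,-0.001,0.07,0,0,0,0],[0.004,-0.001,0.085,0,0,0,0],[0.004,-0.001,0.1,0,0,0,0],[0.004,-0.001,0.11,0,0,0,0],[0.004,-0.001,0.11,0,0,0,0],[0.004,-0.001,0.11,0,0,0,0]])

```text
time_s: 10.05
position: [0.538, 0.3128, 0.2017]
tcp_rot: [[-0.95, 0.312, -0.002], [0.312, 0.95, -0.002], [0.001, -0.002, -1.0]]
force: [-0.9, -2.5, -4.1]
opening: 0.298
grasp_force: 29.6
```

move_arm(increments=[[0,0,0.015,0,0,0,0],[0,0,0.03,0,0,0,0],[0,0,0.045,0,0,0,0],[0,0,0.06,0,0,0,0],[0,0,0.06,0,0,0,0]])

```text
time_s: 10.47
position: [0.5399, 0.3125, 0.1924]
tcp_rot: [[-0.95, 0.312, 0.005], [0.312, 0.95, -0.002], [-0.006, 0.0, -1.0]]
force: [-9.7, -9.8, 32.0]
opening: 0.295
grasp_force: 30.0
```

move_arm(increments=[[0.003,-0.003,0.05,0,0,0,0],[0.006,-0.007,0.05,0,0,0,0],[0.006,-0.007,0.06,0,0,0,0],[0.006,-0.007,0.06,0,0,0,0]])

```text
time_s: 10.8
position: [0.5436, 0.3103, 0.1775]
tcp_rot: [[-0.95, 0.311, 0.02], [0.311, 0.951, -0.001], [-0.019, 0.005, -1.0]]
force: [-2.0, -15.1, 39.6]
opening: 0.314
grasp_force: 30.0
```

Run:
```python
from h import *
s=bot.read_state();print(s["position"],s["tcp_rot"],s["force"],s["moment"])
```

```text
[0.543624   0.31025413 0.17753453] [[-0.9503658   0.31051704  0.01959652]
 [ 0.31054856  0.95055635 -0.00149088]
 [-0.01909054  0.00466879 -0.99980686]] [ -2.00858029 -15.13039652  39.60880036] [-2.62570189  0.53126351 -0.03220816]
```

move_arm(increments=[[-0.004,0,-0.02,0,0,0,0],[-0.006,0,-0.035,0,0,0,0],[-0.006,0,-0.035,0,0,0,0]])

```text
time_s: 11.05
position: [0.5432, 0.31, 0.1782]
tcp_rot: [[-0.95, 0.312, 0.012], [0.312, 0.95, -0.001], [-0.011, 0.003, -1.0]]
force: [8.1, -6.9, -4.7]
opening: 0.315
grasp_force: 30.0
```

Run:
```python
from h import *
np.set_printoptions(precision=4,suppress=True)
c=snap("wrist","w4.png")
s=bot.read_state();print(s["position"],s["tcp_rot"],s["force"],s["moment"],s["opening"])
d=viewer.capture("side");b=viewer.capture("scene")["image"]
# knob seen by side & wrist
print([(np.round(r["location"],1).tolist(),round(r["conf"],2)) for r in nets.find_in("wrist","crank_knob")][:3],[(np.round(r["location"],1).tolist(),round(r["conf"],2)) for r in nets.find_in("side","crank_knob")][:3])
A=cv2.resize(d["image"][195:315,240:320],(400,600),interpolation=cv2.INTER_CUBIC)
w=cv2.resize(c["image"][40:290,240:440],(400,500),interpolation=cv2.INTER_CUBIC)
cv2.imwrite("pics/m4.png",np.hstack([A,np.vstack([w,np.zeros((100,400,3),np.uint8)])]))
h=s["position"]; R=np.array(s["tcp_rot"])
for dz in (-.0173,0,.01): # knob centre if underside at tcp+dz
    print(dz,proj(d,h+R@np.array([.0645,0,0])+[0,0,dz+.056]),proj(c,h+R@np.array([.0645,0,0])+[0,0,dz+.056]))
```

```text
[0.5432 0.31   0.1782] [[-0.95    0.3119  0.0115]
 [ 0.3119  0.9501 -0.0014]
 [-0.0113  0.0023 -0.9999]] [ 6.7909 -6.9293 -4.1775] [-1.182  -1.3771  0.005 ] 0.3152108056862798
[([328.4, 197.3], 0.98)] [([223.6, 285.1], 0.93), ([286.6, 266.9], 0.66), ([292.1, 246.0], 0.54)]
-0.0173 [[294.9894 243.1265]] [[320.8844 150.2492]]
0 [[294.9177 238.4154]] [[321.5496 154.8053]]
0.01 [[294.8759 235.6554]] [[322.0541 158.2609]]
```

View pics/m4.png

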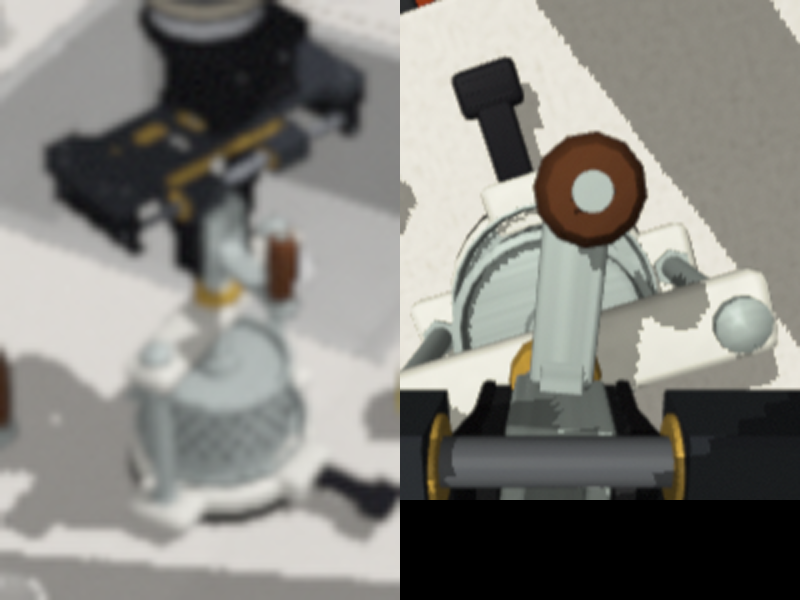

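move_arm(increments=[[0,0,0,0,0,0,0.6],[0,0,0,0,0,0,0.6],[0,0,0,0,0,0,0.6],[0,0,0,0,0,0,0.6],[0,0,0,0,0,0,0.6],[0,0,-0.1,0,0,0,0.6],[0,0,-0.2,0,0,0,0.6],[0,0,-0.28,0,0,0,0.6],[-0.2,0,-0.28,0,0,0,0.6],[-0.2,0,-0.28,0,0,0,0.6]])

```text
time_s: 12.13
position: [0.5987, 0.2931, 0.2645]
tcp_rot: [[-0.95, 0.311, 0.009], [0.311, 0.95, 0.002], [-0.008, 0.004, -1.0]]
force: [0.4, -0.8, 0.4]
opening: 0.601
grasp_force: 0.0
```

Run:
```python
from h import *
np.set_printoptions(precision=4,suppress=True)
c=snap("wrist","w5.png")
s=bot.read_state();print(s["position"],s["tcp_rot"][:2,0],s["force"],s["opening"])
d=viewer.capture("side");b=viewer.capture("scene")
A=cv2.resize(d["image"][195:315,240:320],(400,600),interpolation=cv2.INTER_CUBIC)
w=cv2.resize(c["image"][40:290,240:440],(400,500),interpolation=cv2.INTER_CUBIC)
cv2.imwrite("pics/m5.png",np.hstack([A,np.vstack([w,np.zeros((100,400,3),np.uint8)])]))
```

```text
[0.6012 0.2915 0.263 ] [-0.9494  0.3138] [ 2.3676 -0.0498 -0.2473] 0.5988793058837443
```

View pics/m5.png

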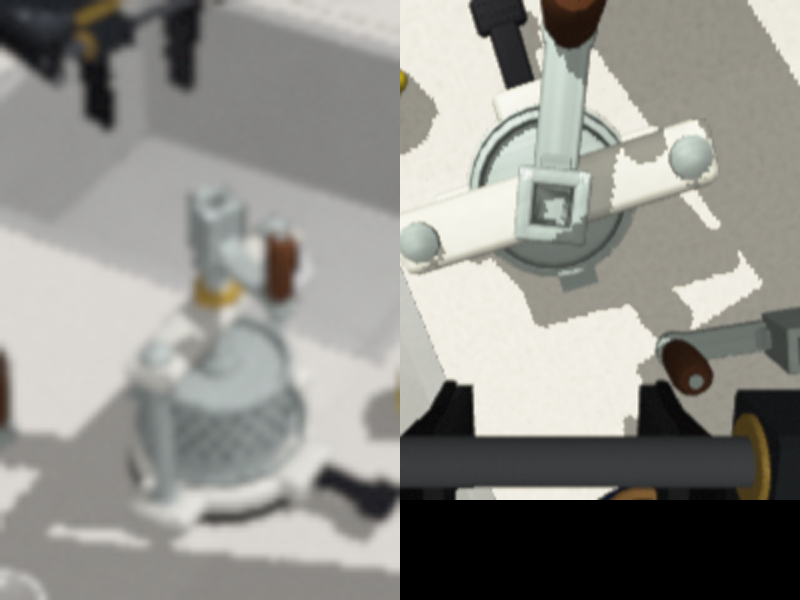

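Crop: the crank sits square on the spindle, with the spindle's end visible in the hole. Hub top is at full-frame (316.5,141.5) and the arm leads up to the knob.

Run:
```python
from h import *
np.set_printoptions(precision=4,suppress=True)
def blob(im,x0,x1,y0,y1):
    h=cv2.cvtColor(im,cv2.COLOR_BGR2HSV); m=((h[...,0]<15)&(h[...,1]>100)&(h[...,2]>20)&(h[...,2]<140)).astype(np.uint8)
    k=np.zeros_like(m); k[y0:y1,x0:x1]=m[y0:y1,x0:x1]
    n,l,st,ce=cv2.connectedComponentsWithStats(k); i=1+np.argsort(-st[1:,4])[:3]
    return [(st[j].tolist(),ce[j].round(1).tolist()) for j in i]
w=viewer.capture("wrist"); sc=viewer.capture("scene"); sd=viewer.capture("side")
print("w",blob(w["image"],240,420,0,120)); print("sc",blob(sc["image"],300,385,225,320)); print("sd",blob(sd["image"],280,310,220,270))
for n,c in (("wrist",w),("scene",sc),("side",sd)):
    print(n,[(np.round(r["location"],1).tolist(),round(r["conf"],2)) for r in nets.find_in(n,"crank_knob")][:3])
print("hub@z .209-.216",atz(w,(316.25,141.25),.209),atz(w,(316.25,141.25),.216))
S=bot.read_state();print(S["position"])
for U in (.167,.175):
  for a in (150,155,160):
    k=[.5405+.066*np.cos(np.radians(a)),.312+.066*np.sin(np.radians(a)),U+.033]
    print(U,a,proj(w,k),proj(sc,k),proj(sd,k))
```

```text
w [([313, 19, 33, 49, 1064], [328.1, 43.2]), ([269, 0, 7, 15, 37], [271.8, 6.4]), ([240, 0, 9, 23, 31], [244.0, 10.7])]
sc [([340, 245, 35, 2, 42], [357.4, 245.5]), ([353, 266, 8, 6, 19], [356.2, 268.7]), ([338, 225, 1, 4, 4], [338.0, 226.5])]
sd [([294, 243, 5, 12, 48], [295.8, 248.1])]
wrist [([419.7, 215.5], 0.98), ([328.9, 88.9], 0.9)]
scene [([277.2, 335.2], 0.74), ([367.0, 298.9], 0.67), ([342.8, 269.3], 0.61)]
side [([222.8, 286.1], 0.89), ([287.3, 239.9], 0.74), ([312.7, 291.7], 0.63)]
hub@z .209-.216 [0.5348 0.3103 0.209 ] [0.5345 0.3104 0.216 ]
[0.5939 0.2933 0.2609]
0.167 150 [[340.4595  52.2267]] [[353.2969 275.9286]] [[292.0865 250.2354]]
0.167 155 [[332.2699  50.7552]] [[354.1592 274.2826]] [[293.7712 249.5073]]
0.167 160 [[323.9707  50.0835]] [[354.8405 272.5832]] [[295.3469 248.6926]]
0.175 150 [[341.4194  49.0325]] [[353.4147 274.2195]] [[292.0418 248.0925]]
0.175 155 [[332.8856  47.4948]] [[354.2804 272.571 ]] [[293.7332 247.3667]]
0.175 160 [[324.2364  46.7927]] [[354.9643 270.8689]] [[295.3151 246.5544]]
```

Run:
```python
from h import *
s=bot.read_state();print(s["position"])
plan([.4793,.3365,.262],160)
```

```text
[0.59388014 0.29327389 0.26094693]
plan [0.4078, 0.0181, -0.0031] [-0.0001, -0.0003, 0.0104] rows 2.9368633189574966 0.2609104373263195
```

move_arm(increments=[[0.408,0.018,0,0,0,0.01,0.6],[0.408,0.018,0,0,0,0.01,0.6],[0.408,0.018,0,0,0,0.01,0.6],[0.408,0.018,0,0,0,0.01,0.6],[0.408,0.018,0,0,0,0.01,0.6],[0.408,0.018,0,0,0,0.01,0.6],[0.408,0.018,0,0,0,0.01,0.6]])

```text
time_s: 13.17
position: [0.4816, 0.3361, 0.2615]
tcp_rot: [[-0.94, 0.342, 0.002], [0.342, 0.94, 0.0], [-0.001, 0.001, -1.0]]
force: [0.4, 0.4, -1.0]
opening: 0.603
grasp_force: 0.0
```

Run:
```python
from h import *
viewer.capture("wrist"); 
s=bot.read_state();print(s["position"],s["joint_positions"])
plan([.4793,.3365,.201],160)
```

```text
[0.48176977 0.33585924 0.26128597] [ 2.39940338e+01  2.55137615e+01  8.58784133e+01 -1.47782892e-02
  6.85398878e+01 -4.59547998e+01]
plan [0.0087, -0.0009, 0.2009] [0.0002, 0.0003, -0.0003] rows 1.4470009253413267 0.0116009658002635
```

move_arm(increments=[[0.008,0,0.1,0,0,0,0.6],[0.008,0,0.16,0,0,0,0.6],[0.008,0,0.2,0,0,0,0.6],[0.008,0,0.2,0,0,0,0.0],[0.008,0,0.2,0,0,0,0.0],[0.008,0,0.2,0,0,0,0.0],[0.008,0,0.2,0,0,0,0.0],[0.008,0,0.2,0,0,0,0.0],[0.008,0,0.2,0,0,0,0.0],[0.008,0,0.2,0,0,0,0.0]])

```text
time_s: 14.05
position: [0.4787, 0.3371, 0.2019]
tcp_rot: [[-0.94, 0.342, 0.002], [0.342, 0.94, 0.001], [-0.001, 0.001, -1.0]]
force: [-0.3, 0.2, -0.0]
opening: 0.231
grasp_force: 30.0
```

move_arm(increments=[[0,0,0,0,0,0,0],[0,0,0,0,0,0,0],[0,0,0,0,0,0,0]])

```text
time_s: 14.3
position: [0.4786, 0.3371, 0.2017]
tcp_rot: [[-0.94, 0.342, 0.001], [0.342, 0.94, 0.001], [-0.001, 0.001, -1.0]]
force: [-0.2, -0.4, 2.5]
opening: 0.232
grasp_force: 30.0
```

Run:
```python
from h import *
np.set_printoptions(precision=4,suppress=True)
s=bot.read_state();print(s["position"],s["tcp_rot"],s["force"],s["opening"])
R=np.array(s["tcp_rot"])
p=np.array(s["position"]);C=np.array([.5405,.3115]);r=p[:2]-C;a0=np.degrees(np.arctan2(r[1],r[0]));print(a0,np.linalg.norm(r))
# circle rows (15 deg) : relative to start of turn, tool axes; for two half turns
for part in (0,10,20):
  for k in range(1,11):
    a=np.radians(a0+18*(part+k)); b=np.radians(a0+18*part)
    d=.066*np.array([np.cos(a)-np.cos(b),np.sin(a)-np.sin(b)]);dz=.016*18*k/360
    t=R.T@np.array([d[0],d[1],dz])/.3; print(np.round(t,3).tolist(),end=" ")
  print()
```

```text
[0.4786 0.3371 0.2017] [[-0.9398  0.3418  0.0014]
 [ 0.3418  0.9398  0.0006]
 [-0.0011  0.001  -1.    ]] [-0.1784 -0.3724  2.5426] 0.23248679431717456
157.4971715163885 0.06695415785216345
[-0.008, -0.068, -0.003] [-0.036, -0.131, -0.005] [-0.083, -0.182, -0.008] [-0.143, -0.216, -0.011] [-0.21, -0.229, -0.013] [-0.279, -0.222, -0.016] [-0.341, -0.193, -0.018] [-0.392, -0.147, -0.021] [-0.426, -0.087, -0.024] [-0.44, -0.019, -0.026] 
[0.008, 0.068, -0.003] [0.036, 0.131, -0.005] [0.083, 0.182, -0.008] [0.143, 0.216, -0.011] [0.21, 0.229, -0.013] [0.279, 0.222, -0.016] [0.341, 0.193, -0.019] [0.392, 0.147, -0.022] [0.426, 0.087, -0.024] [0.44, 0.019, -0.027] 
[-0.008, -0.068, -0.003] [-0.036, -0.131, -0.005] [-0.083, -0.182, -0.008] [-0.143, -0.216, -0.011] [-0.21, -0.229, -0.013] [-0.279, -0.222, -0.016] [-0.341, -0.193, -0.018] [-0.392, -0.147, -0.021] [-0.426, -0.087, -0.024] [-0.44, -0.019, -0.026]
```

move_arm(increments=[[-0.001,-0.035,-0.001,0,0,0,0],[-0.008,-0.068,-0.003,0,0,0,0],[-0.02,-0.101,-0.004,0,0,0,0],[-0.036,-0.131,-0.005,0,0,0,0],[-0.057,-0.159,-0.007,0,0,0,0],[-0.083,-0.182,-0.008,0,0,0,0],[-0.111,-0.202,-0.009,0,0,0,0],[-0.143,-0.216,-0.011,0,0,0,0],[-0.176,-0.225,-0.012,0,0,0,0],[-0.21,-0.229,-0.013,0,0,0,0]])

```text
time_s: 15.13
position: [0.5137, 0.2499, 0.2057]
tcp_rot: [[-0.939, 0.343, -0.002], [0.343, 0.939, 0.0], [0.002, -0.0, -1.0]]
force: [-1.5, 1.8, 8.4]
opening: 0.235
grasp_force: 30.6
```

Run:
```python
from h import *
np.set_printoptions(precision=4,suppress=True)
viewer.capture("wrist");s=bot.read_state();print(s["position"],s["tcp_rot"][:2,0],s["force"],s["opening"])
p=np.array(s["position"]);r=p[:2]-[.5405,.3115];print(np.degrees(np.arctan2(r[1],r[0])),np.linalg.norm(r))
```

```text
[0.5161 0.2491 0.206 ] [-0.9392  0.3434] [-0.4141  0.1346  8.4284] 0.23216485703880285
-111.34762997296737 0.0669750631255566
```

move_arm(increments=[[-0.069,0.007,-0.003,0,0,0,0],[-0.131,0.036,-0.006,0,0,0,0],[-0.182,0.082,-0.009,0,0,0,0],[-0.216,0.142,-0.012,0,0,0,0],[-0.23,0.21,-0.015,0,0,0,0],[-0.222,0.278,-0.018,0,0,0,0],[-0.194,0.341,-0.021,0,0,0,0],[-0.147,0.392,-0.024,0,0,0,0],[-0.087,0.426,-0.026,0,0,0,0],[-0.02,0.439,-0.029,0,0,0,0]])

```text
time_s: 16.02
position: [0.5666, 0.3716, 0.2144]
tcp_rot: [[-0.94, 0.342, 0.003], [0.342, 0.94, -0.003], [-0.004, -0.002, -1.0]]
force: [1.3, -0.9, 6.4]
opening: 0.227
grasp_force: 30.1
```

move_arm(increments=[[0.069,-0.007,-0.003,0,0,0,0],[0.131,-0.036,-0.006,0,0,0,0],[0.182,-0.082,-0.009,0,0,0,0],[0.216,-0.142,-0.011,0,0,0,0],[0.23,-0.21,-0.014,0,0,0,0],[0.222,-0.278,-0.017,0,0,0,0],[0.194,-0.341,-0.019,0,0,0,0],[0.147,-0.392,-0.022,0,0,0,0],[0.087,-0.426,-0.024,0,0,0,0],[0.02,-0.439,-0.027,0,0,0,0]])

```text
time_s: 16.85
position: [0.5138, 0.2497, 0.2223]
tcp_rot: [[-0.939, 0.343, -0.001], [0.343, 0.939, 0.001], [0.002, 0.001, -1.0]]
force: [0.6, 6.7, 3.2]
opening: 0.233
grasp_force: 30.5
```

Run:
```python
from h import *
np.set_printoptions(precision=4,suppress=True)
viewer.capture("wrist");s=bot.read_state();print(s["position"],s["tcp_rot"][:2,0],s["force"],s["opening"])
p=np.array(s["position"]);r=p[:2]-[.5405,.3115];print(np.degrees(np.arctan2(r[1],r[0])),np.linalg.norm(r))
```

```text
[0.5187 0.2482 0.2226] [-0.9387  0.3448] [1.4635 0.2449 4.4937] 0.23290658452577398
-109.04077695781955 0.06694185040601963
```

move_arm(increments=[[-0.069,0.007,-0.003,0,0,0,0],[-0.131,0.036,-0.006,0,0,0,0],[-0.182,0.082,-0.009,0,0,0,0],[-0.216,0.142,-0.011,0,0,0,0],[-0.23,0.21,-0.014,0,0,0,0],[-0.222,0.278,-0.017,0,0,0,0],[-0.194,0.341,-0.019,0,0,0,0],[-0.147,0.392,-0.022,0,0,0,0],[-0.087,0.426,-0.024,0,0,0,0],[-0.02,0.439,-0.027,0,0,0,0]])

```text
time_s: 17.73
position: [0.5663, 0.3717, 0.2304]
tcp_rot: [[-0.94, 0.342, 0.003], [0.342, 0.94, -0.003], [-0.003, -0.002, -1.0]]
force: [1.4, -2.7, 6.0]
opening: 0.231
grasp_force: 30.1
```

move_arm(increments=[[0.069,-0.007,-0.003,0,0,0,0],[0.131,-0.036,-0.006,0,0,0,0],[0.182,-0.082,-0.009,0,0,0,0],[0.216,-0.142,-0.011,0,0,0,0],[0.23,-0.21,-0.014,0,0,0,0],[0.222,-0.278,-0.017,0,0,0,0],[0.222,-0.278,-0.017,0,0,0,0],[0.222,-0.278,-0.017,0,0,0,0],[0.222,-0.278,-0.017,0,0,0,0]])

```text
time_s: 18.48
position: [0.474, 0.3154, 0.2342]
tcp_rot: [[-0.94, 0.343, -0.001], [0.343, 0.94, -0.003], [-0.0, -0.003, -1.0]]
force: [3.8, -0.4, -2.0]
opening: 0.234
grasp_force: 30.4
```

Run:
```python
from h import *
np.set_printoptions(precision=4,suppress=True)
viewer.capture("wrist");s=bot.read_state();print(s["position"],s["tcp_rot"],s["force"],s["opening"])
p=np.array(s["position"]);r=p[:2]-[.5405,.3115];a=np.degrees(np.arctan2(r[1],r[0]));print(a,np.linalg.norm(r),s["joint_positions"])
print("above hub");plan([.5405,.3115,.31],a)
```

```text
[0.474  0.3159 0.2342] [[-0.9396  0.3421 -0.0005]
 [ 0.3421  0.9396 -0.002 ]
 [-0.0002 -0.002  -1.    ]] [ 3.9873 -0.0011 -2.6086] 0.22878491568271883
176.22168840681005 0.0666318207445458 [ 22.4928  25.933   90.0712  -0.1043  64.066  -47.4539]
above hub
plan [-0.2133, 0.0616, -0.2526] [-0.0007, -0.0, -0.0902] rows 2.419385444249043 2.2667238714730082
```

move_arm(increments=[[0,0,0,0,0,0,0.65],[0,0,0,0,0,0,0.65],[0,0,0,0,0,0,0.65],[0,0,0,0,0,0,0.65],[0,0,0,0,0,0,0.65],[0,0,-0.1,0,0,0,0.65],[0,0,-0.2,0,0,0,0.65],[0,0,-0.25,0,0,0,0.65],[-0.213,0.062,-0.25,0,0,-0.09,0.65],[-0.213,0.062,-0.25,0,0,-0.09,0.65]])

```text
time_s: 19.37
position: [0.5419, 0.3131, 0.3125]
tcp_rot: [[-0.996, 0.092, 0.005], [0.092, 0.996, 0.001], [-0.005, 0.002, -1.0]]
force: [1.0, 1.6, 0.1]
opening: 0.649
grasp_force: 0.0
```

move_arm(increments=[[0.1,0,0,0,0,0,0.65]])

```text
time_s: 19.45
position: [0.5202, 0.3147, 0.3089]
tcp_rot: [[-0.995, 0.099, 0.009], [0.099, 0.995, 0.001], [-0.009, 0.001, -1.0]]
force: [-0.5, 0.8, 0.0]
opening: 0.651
grasp_force: 0.0
```

Run:
```python
from h import *
np.set_printoptions(precision=4,suppress=True)
c=viewer.capture("wrist");sd=viewer.capture("side");sc=viewer.capture("scene")
cv2.imwrite("pics/w6.png",c["image"])
s=bot.read_state();print(s["position"],np.degrees(np.arctan2(s["tcp_rot"][1][0],s["tcp_rot"][0][0])),s["force"],s["opening"])
def blob(im,x0,x1,y0,y1):
    h=cv2.cvtColor(im,cv2.COLOR_BGR2HSV); m=((h[...,0]<15)&(h[...,1]>100)&(h[...,2]>20)&(h[...,2]<140)).astype(np.uint8)
    k=np.zeros_like(m); k[y0:y1,x0:x1]=m[y0:y1,x0:x1]
    n,l,st,ce=cv2.connectedComponentsWithStats(k); i=1+np.argsort(-st[1:,4])[:2]
    return [(st[j].tolist(),ce[j].round(1).tolist()) for j in i]
print(blob(c["image"],200,460,0,280),blob(sd["image"],275,315,200,270),blob(sc["image"],330,385,225,320))
for n in ("wrist","side"):
    print([(np.round(r["location"],1).tolist(),round(r["conf"],2)) for r in nets.find_in(n,"crank_knob")][:3])
for U in (.2,.207):
  for a in (172,176,180):
    k=np.array([.5405+.066*np.cos(np.radians(a)),.3115+.066*np.sin(np.radians(a)),U]); print(U,a,proj(c,[k+[0,0,.056],k+[0,0,.033]]).round(1).tolist(),proj(sd,k+[0,0,.033]),proj(sc,k+[0,0,.033]))
```

```text
[0.5084 0.3155 0.3093] 174.36824734245627 [1.0573 0.2161 0.464 ] 0.6485560062827687
[([300, 149, 27, 29, 469], [313.0, 162.3]), ([270, 0, 37, 55, 336], [289.7, 19.2])] [([299, 231, 5, 12, 52], [300.9, 236.0])] [([363, 244, 12, 2, 13], [368.9, 244.9]), ([351, 227, 2, 6, 6], [351.2, 229.5])]
[([397.9, 254.9], 0.64), ([318.1, 206.6], 0.59)]
[([223.4, 284.5], 0.94), ([290.0, 234.1], 0.58)]
0.2 172 [[321.2, 166.1], [320.8, 162.1]] [[298.6194 237.434 ]] [[356.2323 261.019 ]]
0.2 176 [[314.9, 166.0], [315.2, 162.0]] [[299.5424 236.6097]] [[356.2834 259.5886]]
0.2 180 [[308.7, 166.4], [309.5, 162.4]] [[300.3665 235.7528]] [[356.2125 258.1611]]
0.207 172 [[321.3, 167.4], [320.9, 163.2]] [[298.6029 235.5093]] [[356.3473 259.4598]]
0.207 176 [[314.8, 167.4], [315.1, 163.2]] [[299.5291 234.6874]] [[356.3983 258.0275]]
0.207 180 [[308.4, 167.8], [309.3, 163.5]] [[300.3561 233.8331]] [[356.3269 256.5983]]
```

Run:
```python
from h import *
viewer.capture("wrist");s=bot.read_state();print(s["position"])
plan([.5405,.3115,.222],177)
```

```text
[0.51025712 0.31567512 0.31050984]
plan [-0.1014, -0.004, 0.2951] [0.0001, 0.0004, -0.0148] rows 2.2452570222958546 0.370977630198174
```

move_arm(increments=[[-0.1,-0.004,0,0,0,-0.015,0.65],[-0.1,-0.004,0,0,0,-0.015,0.65],[-0.1,-0.004,0,0,0,-0.015,0.65],[-0.1,-0.004,0.1,0,0,-0.015,0.65],[-0.1,-0.004,0.2,0,0,-0.015,0.65],[-0.1,-0.004,0.25,0,0,-0.015,0.65],[-0.1,-0.004,0.29,0,0,-0.015,0.65],[-0.1,-0.004,0.29,0,0,-0.015,0.65]])

```text
time_s: 20.42
position: [0.5373, 0.3107, 0.2201]
tcp_rot: [[-0.999, 0.052, -0.006], [0.052, 0.999, -0.002], [0.006, -0.002, -1.0]]
force: [-0.2, -0.7, -0.3]
opening: 0.653
grasp_force: 0.0
```

move_arm(increments=[[-0.005,0,-0.008,0,0,0,0],[-0.005,0,-0.008,0,0,0,0],[-0.005,0,-0.008,0,0,0,0],[-0.005,0,-0.008,0,0,0,0],[-0.005,0,-0.008,0,0,0,0],[-0.005,0,-0.008,0,0,0,0],[-0.005,0,-0.008,0,0,0,0],[-0.005,0,-0.008,0,0,0,0],[-0.005,0,-0.008,0,0,0,0],[-0.005,0,-0.008,0,0,0,0]])

```text
time_s: 21.25
position: [0.5416, 0.3112, 0.2261]
tcp_rot: [[-0.999, 0.052, 0.001], [0.052, 0.999, 0.0], [-0.001, 0.0, -1.0]]
force: [-0.0, -0.5, 5.5]
opening: 0.299
grasp_force: 29.9
```

Run:
```python
from h import *
s=bot.read_state();print(s["position"],s["tcp_rot"],s["force"],s["moment"],s["opening"],s["grasp_force"])
```

```text
[0.54162552 0.31121226 0.22614522] [[-9.98653032e-01  5.18732392e-02  1.13489253e-03]
 [ 5.18733681e-02  9.98653667e-01  8.44135896e-05]
 [-1.12898578e-03  1.43170585e-04 -9.99999352e-01]] [-0.03538996 -0.46263366  5.50527469] [-0.20027623  0.09065203 -0.06630489] 0.2991323845619312 29.93035916878796
```

move_arm(increments=[[0,0,-0.02,0,0,0,0],[0,0,-0.04,0,0,0,0],[0,0,-0.07,0,0,0,0],[0,0,-0.1,0,0,0,0],[0,0,-0.14,0,0,0,0],[0,0,-0.2,0,0,0,0],[0,0,-0.24,0,0,0,0],[0,0,-0.24,0,0,0,0]])

```text
time_s: 21.92
position: [0.5422, 0.312, 0.3012]
tcp_rot: [[-0.999, 0.052, 0.005], [0.052, 0.999, 0.002], [-0.005, 0.003, -1.0]]
force: [0.9, -0.5, -1.9]
opening: 0.294
grasp_force: 29.9
```

Run:
```python
from h import *
np.set_printoptions(precision=4,suppress=True)
c=viewer.capture("wrist");sd=viewer.capture("side");s=bot.read_state();print(s["position"],s["force"],s["opening"],s["joint_positions"])
h=cv2.cvtColor(sd["image"],cv2.COLOR_BGR2HSV);m=((h[...,0]<15)&(h[...,1]>100)&(h[...,2]>20)&(h[...,2]<140)).astype(np.uint8);k=np.zeros_like(m);k[190:270,270:320]=m[190:270,270:320]
n,l,st,ce=cv2.connectedComponentsWithStats(k);print(st[1:,4],ce[1:])
p=np.array(s["position"])+np.array(s["tcp_rot"])@[.066,0,0]
for U in (.270,.275,.28): print(proj(sd,[p[0],p[1],U+.033]))
plan([.46,.10,.25],177); plan([.46,-.01,.12],125)
```

```text
[0.5408 0.3114 0.298 ] [-0.4919 -0.7207 -2.2964] 0.2943647551226674 [ 19.675   26.5515  77.8113   0.0206  75.6245 -67.3682]
[49] [[301.449  215.5714]]
[[299.5699 216.5119]]
[[299.5606 215.0431]]
[[299.5513 213.5669]]
plan [0.2326, -0.7176, 0.1598] [0.0001, 0.0, 0.0002] rows 5.54718158825383 0.006269389759998957
plan [0.2137, -1.0839, 0.593] [0.0001, -0.0, 0.2891] rows 9.020526468850749 7.267896097899843
```

move_arm(increments=[[0.23,-0.72,0.1,0,0,0.29,0],[0.23,-0.72,0.1,0,0,0.29,0],[0.23,-0.72,0.1,0,0,0.29,0],[0.23,-0.72,0.1,0,0,0.29,0],[0.21,-0.98,0.3,0,0,0.29,0],[0.21,-0.98,0.4,0,0,0.29,0],[0.21,-0.98,0.5,0,0,0.29,0],[0.21,-0.98,0.55,0,0,0.29,0],[0.21,-0.98,0.6,0,0,0.29,0],[0.21,-0.98,0.6,0,0,0.29,0]])

```text
time_s: 22.85
position: [0.4585, 0.0195, 0.1125]
tcp_rot: [[-0.568, 0.823, -0.012], [0.823, 0.568, 0.002], [0.008, -0.009, -1.0]]
force: [-1.4, 0.4, -1.9]
opening: 0.3
grasp_force: 29.9
```

Run:
```python
from h import *
c=viewer.capture("side");s=bot.read_state();print(s["position"],s["force"],s["opening"])
plan([.455,0.0,.045],125)
```

```text
[0.45909912 0.02004111 0.1133534 ] [-0.65170606  0.61557478 -2.6272025 ] 0.2996478305987061
plan [-0.0491, -0.0474, 0.2278] [-0.0026, -0.0026, -0.002] rows 1.7109998638633128 0.1049758598713687
```

move_arm(increments=[[-0.049,-0.047,0.06,0,0,0,0],[-0.049,-0.047,0.12,0,0,0,0],[-0.049,-0.047,0.17,0,0,0,0],[-0.049,-0.047,0.2,0,0,0,0],[-0.049,-0.047,0.22,0,0,0,0],[-0.049,-0.047,0.22,0,0,0,0]])

```text
time_s: 23.4
position: [0.4601, 0.0014, 0.0513]
tcp_rot: [[-0.572, 0.82, -0.0], [0.82, 0.572, 0.0], [0.0, -0.0, -1.0]]
force: [0.2, 0.5, -1.2]
opening: 0.296
grasp_force: 29.9
```

move_arm(increments=[[0,0,0.01,0,0,0,0],[0,0,0.02,0,0,0,0],[0,0,0.03,0,0,0,0],[0,0,0.035,0,0,0,0],[0,0,0.035,0,0,0,0]])

```text
time_s: 23.82
position: [0.4599, 0.0008, 0.0409]
tcp_rot: [[-0.571, 0.821, -0.0], [0.821, 0.571, 0.0], [0.0, -0.0, -1.0]]
force: [-0.7, 0.2, -2.6]
opening: 0.296
grasp_force: 29.9
```

move_arm(increments=[[0,0,0.004,0,0,0,0],[0,0,0.008,0,0,0,0],[0,0,0.012,0,0,0,0],[0,0,0.012,0,0,0,0]])

```text
time_s: 24.15
position: [0.4598, 0.0008, 0.0372]
tcp_rot: [[-0.571, 0.821, -0.0], [0.821, 0.571, 0.0], [0.0, -0.0, -1.0]]
force: [0.2, 0.3, -1.8]
opening: 0.299
grasp_force: 29.9
```

move_arm(increments=[[0,0,0.004,0,0,0,0],[0,0,0.008,0,0,0,0],[0,0,0.01,0,0,0,0],[0,0,0.01,0,0,0,0]])

```text
time_s: 24.48
position: [0.46, 0.0005, 0.0345]
tcp_rot: [[-0.572, 0.821, 0.0], [0.821, 0.572, -0.0], [-0.0, -0.0, -1.0]]
force: [-0.2, -2.7, 2.8]
opening: 0.296
grasp_force: 30.0
```

Contact with the board. Releasing and retreating straight up.

move_arm(increments=[[0,0,0,0,0,0,0.6],[0,0,0,0,0,0,0.6],[0,0,0,0,0,0,0.6],[0,0,0,0,0,0,0.6],[0,0,0,0,0,0,0.6],[0,0,-0.1,0,0,0,0.6],[0,0,-0.22,0,0,0,0.6],[0,0,-0.34,0,0,0,0.6],[-0.2,0,-0.45,0,0,0,0.6],[-0.25,0,-0.45,0,0,0,0.6]])

```text
time_s: 25.32
position: [0.5025, -0.0598, 0.1722]
tcp_rot: [[-0.574, 0.819, 0.002], [0.819, 0.574, -0.0], [-0.001, 0.001, -1.0]]
force: [0.9, -0.6, -0.7]
opening: 0.597
grasp_force: 0.0
```

Run:
```python
from h import *
np.set_printoptions(precision=4,suppress=True)
for _ in range(4): c=snap("wrist","w7.png")
s=bot.read_state();print(s["position"],s["force"],s["opening"],np.abs(s["qvel"]).max())
for t in ["crank_knob","crank_hub","board","lever_pad"]: print(t,[(np.round(r["location"],1).tolist(),round(r["conf"],2)) for r in nets.find_in("wrist",t)][:3])
print("expect hub,knobtop",proj(c,[[.46,.001,.052],[.422,.055,.07]]))
h=cv2.cvtColor(c["image"],cv2.COLOR_BGR2HSV);m=((h[...,0]<15)&(h[...,1]>120)&(h[...,2]>20)&(h[...,2]<115)).astype(np.uint8);m[230:]=0
n,l,st,ce=cv2.connectedComponentsWithStats(m);i=1+np.argsort(-st[1:,4])[:5];print(st[i].tolist(),ce[i])
sc=snap("scene","s7.png")
for t in ["lever_pad","lemon","timer","crank_knob"]: print(t,[(np.round(r["location"],1).tolist(),round(r["conf"],2)) for r in nets.find_in("scene",t)][:3])
print(proj(sc,[[.421,.316,.025],[.437,.316,.061]]))
```

```text
[ 0.5032 -0.0616  0.1697] [-1.4809  0.5716 -0.7272] 0.6001342991210019 3.61039470099732
crank_knob [([316.4, 78.9], 0.79)]
crank_hub [([312.8, 76.3], 0.56)]
board [([308.5, 113.6], 0.94)]
lever_pad [([209.3, 227.3], 0.72)]
expect hub,knobtop [[317.0604 119.3045]
 [316.3102  33.2291]]
[[303, 22, 55, 81, 1129], [326, 111, 25, 25, 261], [310, 113, 12, 13, 115], [260, 174, 15, 15, 65], [231, 0, 18, 14, 18]] [[326.0425  49.2923]
 [341.0536 124.908 ]
 [315.7391 119.1391]
 [267.1846 181.3077]
 [239.5      6.2778]]
lever_pad [([332.8, 266.2], 0.6), ([368.7, 301.3], 0.42)]
lemon [([369.6, 269.0], 0.88)]
timer [([356.1, 177.8], 0.55)]
crank_knob [([356.8, 225.5], 0.79), ([278.2, 336.2], 0.72)]
[[371.4941 300.6089]
 [366.7584 294.17  ]]
```

Run:
```python
from h import *
print(workorder.hand_in())
```

```text
the job is handed in; nothing more can be done
None
```

The job is handed in (no verdict came back): by my own measurements the lever is down, the plate is wound up about 33 mm, the small crank lies flat on the board, and the lemon and timer stand where they were.

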